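# Seat the sight window and screw its ring down snug

## Task

Take the thick glass window out of its case and seat it flat in the round recess on top of the aluminium cell, and let go of it. Then put the dark retaining ring over it, lugs into the gaps of the thread, and screw it down clockwise until it is snug: it must clamp the glass firmly, but do not overtighten it or push hard on the glass. Let go, and leave the bottles behind where they are.

Things in the scene. Friction and masses are not known exactly. Their poses are not given: they have to be found in the camera images.
- window_mid (a point): centre of the glass window, a loose clear disc 34 mm across, 14 mm thick, white bevelled edges, 50 g; z along its axis, both faces alike. It starts in a round pocket, 9 mm deep, of a small blue case with dark foam (72 x 72 mm, foam top 18 mm above the bench, fixed); only its upper 5 mm stand above the foam
- window: the same glass window; origin at the centre of its lower face. Once seated, its upper 5.8 to 9.2 mm stand out of the cell's rim
- ring_mid (a point): centre (half-way up) of the retaining ring, a loose dark steel ring nut 64 mm across, 24 mm high, knurled outside, about 240 g, lying right way up on the bench, z up. At its top a lip 4 mm thick reaches inward to a hole 25 mm across; the lip's underside, 20 mm above the ring's underside, presses on the glass
- ring: the same ring, origin at the centre of its underside. Below the lip it is 55 mm wide inside; three thread lugs, 9 mm long and 4 mm high (middle 3.5 mm above the underside), point inward to a radius of 23.5 mm, at 0, 120 and 240 degrees from its x axis. A red line on top marks the x axis
- cell: aluminium window cell on a steel foot plate 100 x 80 mm, fixed to the bench; tube fittings left and right (tips 63 mm from the axis, 19 mm up). Origin under the plate's centre, z up. A wide part 68 mm across reaches 30 mm up; from it a neck 44 mm across rises to the rim at 58 mm. Three red lines on it mark 0, 120 and 240 degrees from the x axis
- cell_thread (a point): point on the cell's axis, 8 mm below the rim, axes as the cell. Round the neck run three thread ribs, 51.6 mm across, with three entry gaps 49 degrees wide, centred 0, 120 and 240 degrees from the x axis. The ring's lugs go down through the gaps; clockwise turning (from above) then draws it down 5 mm per rad. From 0.5 rad on the lugs are under the ribs, at 1.7 rad they come out again
- cell_rim (a point): centre of the cell's rim, 58 mm above the cell's origin: mouth of the window's recess, 36 mm wide with a 1 mm bevel, wall 4 mm thick. The seat in it lies nominally 6.5 mm below the rim on a stiff spring (32 N/mm, 2 mm travel); a spacer under it, not measured, makes this up to 1.7 mm more or less from run to run
- cell_axis (a point): point on the cell's axis, 65.5 mm above its origin: nominal top of the seated glass. The snug angle differs (0.75 to 1.5 rad past the gaps' middle) and must be felt: first the ring's up-and-down play under the ribs goes to nothing; snug is 0.2 to 0.3 rad further, about 0.3 N m while turning. The glass then carries about 20 N, and the thread holds; 40 N is too much
- wash_bottle: white wash bottle with a red pointed cap, 68 mm across and 150 mm high, a bystander; origin under its middle
- amber: amber bottle, 90 mm across and 142 mm high, a bystander; origin under its middle
- white_bottle: white bottle with blue cap, 64 mm across and 150 mm high, a bystander; origin under its middle
Not all that is in view belongs to the job. There is more than one size of the window; the job needs the smallest.

How it is judged:
By the outcome, as a careful person would: the job done as asked, in the order asked, and still so for the second after the job is handed in, with the robot touching nothing.
It also fails if it takes over 67 s, if anything falls off the work surface, if the arm or the gripper's body presses on something with over 40 N, if the wrist force passes 120 N, or if a joint passes its speed limit or range.

## Robot

A 6-joint arm with a two-finger parallel gripper is mounted at the origin on a cart in front of the work surface, level with it; the furniture and walls round the work are solid. World frame = base frame: x ahead of the robot, y to its left, z up, the work surface at z = 0. Lengths are in m, angles in rad, forces in N, time in s.
With the tool pointing down it reaches from about 0.35 to 0.85 m from the base axis. Payload 8.1 kg.
Tool frame: the origin (TCP) lies between the finger pads; the fingertips stand 14 mm ahead of it and the grasp point (between the pads) lies 5 mm behind it (robot.tip_reach is the z of the fingertips in the tool frame, in m); z points along the fingers, y is the line along which they close (so a half turn about z gives the same grasp; the last joint's range is limited). The gripper opens to 93 mm and grips with 3 to 60 N. Pads are 15 mm wide; open, the fingers measure 128 mm over their backs; the gripper's body (75 mm by 188 mm) begins 65 mm behind the grasp point.
Start: joints at [1.109, 0.13, 1.488, -0, 1.523, -0.085], TCP at [0.221, 0.558, 0.233] pointing down, gripper open.
Joint ranges: [-2.96, 2.96], [-0.89, 2.26], [0.02, 2.5], [-1.34, 4.48], [0, 2.73], [-2.66, 2.66]. Speed limits (rad/s): [2.39, 2.39, 2.79, 3.14, 3.14, 3.14].

## Interface

Orientations are given as a rotation vector (axis times angle).
In Python, from plant import robot gives the robot as it stands. The module is installed in compiled form; this text tells all that it offers.
- The arm moves only by the shell command python3 -m handwheel 'ROWS' [FORCE]. ROWS is JSON, a list of rows, each a list of 7 numbers: the closure, from -1 (fully open) to 1 (shut), then the shift along the tool's x, y, z each as a share of 100 cm, from -1 to 1, then the turn, a rotation vector about the tool's x, y, z each as a share of 180 degrees, from -1 to 1. In form: [[grip, tx, ty, tz, rx, ry, rz], ...]. A call has 1 to 20 rows; each row is the pose to reach, as a shift and turn from the pose commanded when the call began, along the tool's axes at that moment, turning the shorter way round; what a row does not reach only later rows make up. A row lasts 1/8 s, in which the tool goes at most 62.5 mm and 10.7 degrees, less where a joint would pass 70% of its speed; a pose out of reach is approached as far as the arm can. A call with a number of a shift or a turn outside -1 to 1 is refused whole. A call with a gripper value outside its range is refused whole. The fingers move at their own pace and stop on an object; FORCE is the grip in N (left out, the last holds). Time passes only in rows, so rows that repeat a pose let the fingers close. It gives the time, the measured TCP pose, the force, the opening and the grip force at its end, in the units of the state.
- robot.read_state(): the state, without advancing time (a new reading comes with each control period).
- robot.read_camera(name): name is "side" or "top"; returns a dict with "frame" (400x640x3 uint8, red, green, blue), "fx", "fy", "cx", "cy" (pixels), "rvec" (rotation vector, rad) and "tvec" (3), from world to camera coordinates, as OpenCV has them. Camera axes: x right, y down, z forward; pixel columns grow to the right and rows downward; lengths in m; the calibration is good to about 2 mm. A picture is of the moment at which its call begins. There is no depth.
- robot.close_job(): hands the job in; it is judged then, once.
Trained networks look in a picture, given as the dict that the camera call returned (one of the last four; its "shot" number tells which), for a name from the list of things; names that differ only in an ending like _2 or _b are one class to them, and where a whole thing is asked for, a point or a joint stands for the part that bears it (a point fixed in the world has none). Each returns a list of dicts, best first, with "conf" (0 to 1); they miss things now and then, are a little off and sometimes report something else, mostly with a low value. They report only what shows in the picture. A call takes as long as a camera call. They do not tell look-alikes from the thing itself.
- robot.regions_of(picture, name): "mask" (400x640 bool, what is visible of it) and "rect" ([left, top, right, bottom] in pixels, round what is visible of it).
The state is a dict: "t": time; "q": joint angles; "dq": joint speeds; "joint_torque": joint torques, N m; "tool_pos": TCP position; "orientation": TCP orientation; "force": force on the tool from outside, world axes, zero at the start; "wrist_torque": the same for the moment, N m; "opening": finger opening in m; "gripper_force": force on a finger pad.
Only numpy, scipy, OpenCV 4.12 (cv2) and the standard library are available. Lean on these libraries where they do the work, as an engineer would, in place of code of your own. Each camera call takes 0.05 s, during which the arm holds its last target. There are 200 camera calls.

## Working session

There is one attempt and no reset: what is moved stays moved. The work goes in short steps, Python scripts to look and compute and a shell command to move; the robot and the scene stay as the last step left them, time stands still between calls to the robot, and variables do not carry over. Pictures are saved under pics/ and viewed, at most 11 in all, crops included, and the job is handed in when it is done.

```bash
mkdir -p pics
cat > h.py <<'E'
import numpy as np, cv2
from plant import robot
def cam(n):
    return robot.read_camera(n)
def ray(p,u,v):
    R=cv2.Rodrigues(np.array(p["rvec"],float))[0]; t=np.array(p["tvec"],float)
    d=R.T@np.array([(u-p["cx"])/p["fx"],(v-p["cy"])/p["fy"],1]); return -R.T@t,d
def onz(p,u,v,z):
    c,d=ray(p,u,v); return c+d*(z-c[2])/d[2]
def proj(p,X):
    return cv2.projectPoints(np.array(X,float).reshape(-1,3),np.array(p["rvec"],float),np.array(p["tvec"],float),np.array([[p["fx"],0,p["cx"]],[0,p["fy"],p["cy"]],[0,0,1.]]),None)[0][:,0]
def save(p,f,crop=None,s=1):
    im=p["frame"][:,:,::-1]
    if crop: im=im[crop[1]:crop[3],crop[0]:crop[2]]
    cv2.imwrite("pics/"+f,cv2.resize(im,None,fx=s,fy=s,interpolation=cv2.INTER_CUBIC))
E
python3 - <<'E'
from h import *
print({k:np.round(v,3) if k!='x' else v for k,v in robot.read_state().items()})
for c in("top","side"):
    p=cam(c); save(p,c+"0.png"); print(c,ray(p,p["cx"],p["cy"]),p["fx"])
    for n in["window_mid","window","ring","cell","wash_bottle","amber","white_bottle"]:
        for r in robot.regions_of(p,n)[:4]:
            m=r["mask"]; v,u=np.nonzero(m); print(n,round(r["conf"],2),r["rect"],u.mean().round(1),v.mean().round(1))
E
```

```text
{'t': np.float64(0.0), 'q': array([ 1.109,  0.131,  1.489,  0.   ,  1.523, -0.085]), 'dq': array([ 0.001,  0.001, -0.001,  0.   , -0.001, -0.   ]), 'joint_torque': array([ 1.0000e-03, -5.5985e+01, -4.9176e+01,  7.7000e-02,  3.6000e-02,
       -0.0000e+00]), 'tool_pos': array([0.22 , 0.557, 0.232]), 'orientation': array([-5.880e-01, -3.086e+00,  3.000e-03]), 'force': array([0.145, 0.628, 0.07 ]), 'wrist_torque': array([-0.073, -0.049, -0.042]), 'gripper_force': np.float64(0.0), 'opening': np.float64(0.093)}
top (array([ 0.37771439, -0.18626234,  0.91292549]), array([ 0.21565571,  0.01426633, -0.97636524])) 414.07734797027535
window_mid 0.72 [385.2, 265.6, 403.5, 282.1] 395.1 274.9
window_mid 0.61 [410.1, 173.6, 429.9, 197.9] 421.7 185.8
window_mid 0.52 [401.6, 219.9, 415.9, 237.3] 408.1 227.9
window 0.92 [385.5, 264.7, 409.3, 287.0] 394.9 274.9
window 0.77 [399.8, 221.8, 415.0, 233.5] 408.1 227.7
window 0.69 [409.6, 173.6, 433.9, 199.2] 421.4 186.2
ring 0.75 [317.2, 226.2, 346.3, 256.1] 330.9 241.0
cell 0.73 [227.2, 193.8, 281.5, 244.4] 252.9 219.3
wash_bottle 0.87 [391.2, 115.0, 425.
[... 255 characters left out ...]
3,  0.87266237, -0.48831162])) 431.35252482847716
window_mid 0.74 [341.3, 272.2, 368.3, 299.0] 354.5 287.2
window_mid 0.6 [228.5, 252.1, 251.9, 279.1] 239.2 264.5
window_mid 0.24 [279.2, 161.9, 327.2, 195.7] 304.0 181.7
window 0.75 [223.5, 250.2, 252.3, 277.8] 238.9 264.5
window 0.61 [289.2, 263.5, 306.1, 278.1] 296.7 270.3
window 0.57 [337.5, 274.9, 371.3, 301.5] 355.1 287.0
ring 0.92 [267.6, 211.7, 299.4, 232.9] 282.2 222.0
ring 0.66 [289.0, 264.9, 306.8, 280.7] 296.5 270.3
cell 0.89 [280.4, 160.4, 326.7, 198.4] 304.4 181.3
wash_bottle 0.71 [397.2, 206.2, 439.2, 294.9] 415.1 251.2
amber 0.94 [376.9, 175.2, 422.0, 255.2] 396.4 211.1
white_bottle 0.91 [368.8, 150.0, 408.9, 219.6] 387.7 174.3
```

View pics/top0.png

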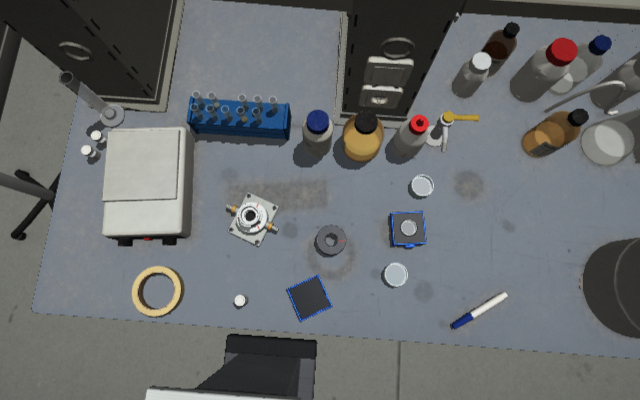

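View pics/side0.png

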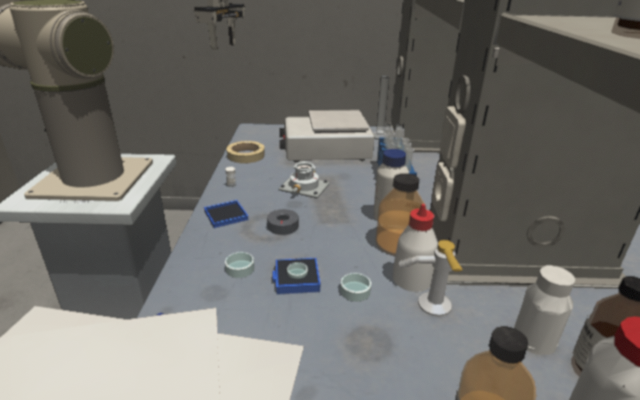

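Run:
```python
from h import *
p=cam("top"); save(p,"topc.png",(215,160,445,300),3.4); print(p["cx"],p["cy"])
# edge widths per mask
def fit(p,n,i_z):
    for r in robot.regions_of(p,n)[:3]:
        c=cv2.findContours(r["mask"].astype(np.uint8),0,1)[0]; c=max(c,key=len)
        W=np.array([onz(p,*q[0],i_z) for q in c])[:,:2]
        (x,y),rad=cv2.minEnclosingCircle(W.astype(np.float32)); print(n,round(r["conf"],2),np.round((x,y,rad),4),W.mean(0).round(4))
fit(p,"window",.023);fit(p,"ring",.024);fit(p,"cell",.05)
s=cam("side"); print("side");fit(s,"window",.02);fit(s,"ring",.012);fit(s,"cell",.04)
```

```text
323.3212980424281 196.08148212414895
window 0.75 [ 0.4151 -0.3371  0.0245] [ 0.4152 -0.3375]
window 0.74 [ 0.6128 -0.3885  0.0277] [ 0.6124 -0.3888]
window 0.57 [ 0.5136 -0.0224  0.0624] [ 0.5126 -0.0232]
ring 0.72 [ 0.4779 -0.1979  0.0343] [ 0.4783 -0.1973]
cell 0.8 [ 0.5104 -0.0277  0.0605] [ 0.5092 -0.0279]
side
window 0.75 [ 0.5183 -0.3653  0.0206] [ 0.5169 -0.3656]
window 0.63 [ 0.6153 -0.4031  0.0349] [ 0.6144 -0.4037]
window 0.56 [ 0.4208 -0.3519  0.0356] [ 0.4182 -0.3535]
ring 0.91 [ 0.4814 -0.1967  0.0495] [ 0.4791 -0.1984]
ring 0.44 [0.7123 0.0171 0.199 ] [0.7176 0.014 ]
```

View crop.

Top view: three clear discs. One sits in the blue case at (408,228); bigger ones lie on the bench at (422,186) and (395,275). The ring is at (331,241), the cell at (252,218). The tape roll (157,291) and the lidless foam square (309,297) are not part of the job. The side view agrees: case disc (297,270), ring (282,222), cell (304,180). I choose the disc in the case, which is the smallest and lies in foam, and check it in a crop.

View pics/topc.png

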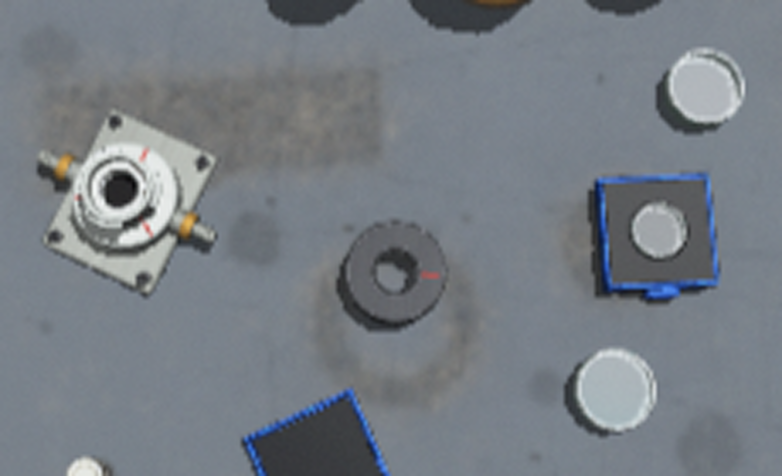

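The case disc at full-frame (408,228), crop (658,230), is clearly the smallest, about 15 px across against 24 px for the two on the bench, so that is my choice. The ring's red line points right. The red cell lines are at crop (144,155), (149,229) and (80,198).

```bash
cat >> h.py <<'E'
from scipy.optimize import least_squares
def circ(x,y,z,r,n=60):
    a=np.linspace(0,2*np.pi,n); return np.c_[x+r*np.cos(a),y+r*np.sin(a),np.full(n,z)]
def hullcen(p,X):
    h=cv2.convexHull(proj(p,X).astype(np.float32)); m=cv2.moments(h); return np.array([m["m10"]/m["m00"],m["m01"]/m["m00"]]),m["m00"]
def masks(p,name,near):
    for r in robot.regions_of(p,name):
        m=r["mask"].astype(np.uint8)
        if not m.any(): continue
        h=cv2.findContours(m,0,1)[0]; M=cv2.moments(m,True); c=np.array([M["m10"]/M["m00"],M["m01"]/M["m00"]])
        if np.hypot(*(c-near))<8: return c,M["m00"]
def solve(obs,model,x0):
    f=lambda X:np.concatenate([hullcen(p,model(X))[0]-c for p,c in obs])
    return least_squares(f,x0)
def red(p,box):
    f=p["frame"].astype(int)[box[1]:box[3],box[0]:box[2]]
    w=np.clip(f[:,:,0]-np.maximum(f[:,:,1],f[:,:,2])-15,0,None)
    n,l=cv2.connectedComponents((w>0).astype(np.uint8),connectivity=8); o=[]
    for i in range(1,n):
        v,u=np.nonzero(l==i); ww=w[v,u]; o.append((((u*ww).sum()/ww.sum()+box[0]).round(2),((v*ww).sum()/ww.sum()+box[1]).round(2),int(ww.sum())))
    return o
E
python3 - <<'E'
from h import *
t=[cam("top"),cam("top")]; s=[cam("side"),cam("side")]
def go(name,model,nt,ns,x0):
    obs=[]
    for ps,nr in((t,nt),(s,ns)):
        for p in ps:
            r=masks(p,name,nr)
            if r is not None: obs.append((p,r[0])); print(name,r[0].round(2),r[1],"model",hullcen(p,model(x0))[1])
    for sub in(obs,[o for o in obs if o[0] in t] if 0 else obs[:2],obs[-2:]):
        r=solve(sub,model,x0); print("  xy",r.x.round(4),"res",r.fun.round(2))
go("window",lambda X:np.r_[circ(X[0],X[1],.018,.017),circ(X[0],X[1],.023,.0165)],(408,228),(297,270),[.515,-.365])
go("ring",lambda X:np.r_[circ(X[0],X[1],0,.032),circ(X[0],X[1],.024,.032)],(331,241),(282,222),[.48,-.197])
for p,b in((t[0],(300,220,350,260)),(t[0],(222,190,285,248)),(s[0],(265,205,302,235)),(s[0],(278,155,330,200))):print(red(p,b))
for n in("wash_bottle","amber","white_bottle"):
    r=robot.regions_of(t[0],n)[0]["rect"]; 
for n,z,m in(("wash_bottle",.034,(415,251)),("amber",.045,(396,211)),("white_bottle",.032,(388,174))):
    r=solve([(s[0],masks(s[0],n,m)[0])],lambda X:np.r_[circ(X[0],X[1],0,z),circ(X[0],X[1],.1,z),circ(X[0],X[1],.15,.012)],[.68,-.2]); print(n,r.x.round(3))
R=cv2.Rodrigues(robot.read_state()["orientation"])[0]; print(R.round(3))
# decoys
save(t[0],"cellt.png",(222,185,292,253),8)
E
```

```text
window [408.22 227.94] 217.0 model 195.07977514062077
window [408.6  227.53] 209.0 model 195.07977514062077
window [296.75 270.44] 252.0 model 241.12783265393227
window [297.18 270.48] 236.0 model 241.12783265393227
  xy [ 0.5185 -0.364 ] res [ 0.77 -0.3   0.39  0.11  0.15 -0.68 -0.28 -0.72]
  xy [ 0.5182 -0.3627] res [ 0.19 -0.2  -0.19  0.2 ]
  xy [ 0.5187 -0.3659] res [ 0.21  0.02 -0.21 -0.02]
ring [330.96 240.39] 619.0 model 715.8135240359697
ring [331.05 239.89] 621.0 model 715.8135240359697
ring [282.94 221.77] 673.0 model 725.9938571017701
ring [282.64 221.91] 723.0 model 725.9938571017701
  xy [ 0.4798 -0.1973] res [ 0.29 -0.33  0.19  0.17 -0.23 -0.36  0.07 -0.5 ]
  xy [ 0.4796 -0.1968] res [ 0.05 -0.25 -0.05  0.25]
  xy [ 0.4802 -0.1989] res [-0.15  0.07  0.15 -0.07]
[(np.float64(341.08), np.float64(240.55), 435)]
[(np.float64(256.91), np.float64(205.08), 242), (np.float64(233.15), np.float64(208.19), 440), (np.float64(237.19), np.float64(217.77), 53), (np.float64(269.74), np.float64(225.53), 477), (np.float64(257.91), np.float64(226.8), 303)]
[(np.float64(281.16), np.float64(221.63), 158)]
[(np.float64(294.57), np.float64(178.79), 14), (np.float64(315.0), np.float64(178.0), 1), (np.float64(297.13), np.float64(185.74), 133)]
wash_bottle [ 0.713 -0.364]
amber [ 0.7   -0.231]
white_bottle [ 0.703 -0.079]
[[-0.93   0.368  0.   ]
 [ 0.368  0.93   0.   ]
 [-0.     0.    -1.   ]]
```

View pics/cellt.png

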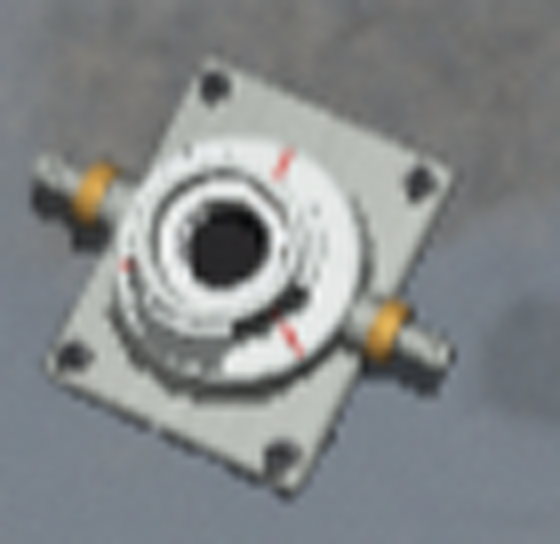

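Crop (origin 222,185, ×8): plate corners at (210,62), (452,180), (292,492), (48,368). Fitting tips are at (45,165) and (447,352), the rim centre at about (226,243). The red lines are at (284,160), (287,334) and (122,263). I fit the cell pose from these.

Run:
```python
from h import *
t=cam("top");s=cam("side")
def rotz(a): return np.array([[np.cos(a),-np.sin(a),0],[np.sin(a),np.cos(a),0],[0,0,1]])
C=lambda u,v:(222+(u+.5)/8-.5,185+(v+.5)/8-.5)
uv=np.array([C(210,62),C(452,180),C(292,492),C(48,368),C(40,163),C(450,355)]+[(256.91,205.08),(257.91,226.8)])
def res(X,full=False):
    x,y,a,th,rr=X
    P=[[.05,.04,th],[.05,-.04,th],[-.05,-.04,th],[-.05,.04,th],[0,.063,.019],[0,-.063,.019]]
    P+=[[rr,0,.03],[rr*np.cos(-2.0944),rr*np.sin(-2.0944),.03]]
    return (proj(t,np.array(P)@rotz(a).T+[x,y,0])-uv)
r=least_squares(lambda X:np.r_[res(X).ravel(),(X[3]-.008)/.003,(X[4]-.029)/.002],[.51,-.025,-.3,.008,.029]); print(r.x.round(4)); print(res(r.x).round(2).tolist())
x,y,a=r.x[:3]
print("rim pred",proj(t,[x,y,.058]),"meas",C(226,243),onz(t,*C(226,243),.058))
# side: rim & ring
m=masks(s,"cell",(304,181)); print(m)
print("side rim pred",proj(s,circ(x,y,.058,.022,5)), proj(s,[[x,y,.058]]))
save(s,"cells.png",(272,150,336,205),9)
for im,u,v,z in((t,341.08,240.55,.024),(s,281.16,221.63,.024)):
    w=onz(im,u,v,z); print("ringline",w, np.degrees(np.arctan2(w[1]+.1973,w[0]-.4798)))
print("cell yaw deg",np.degrees(a))
```

```text
[ 0.5163 -0.0209 -0.3733  0.0057  0.0281]
[[-0.36, -1.32], [1.13, -1.03], [0.47, 0.52], [-1.29, 0.33], [-0.05, 0.26], [-0.19, 0.79], [0.15, -0.05], [0.14, 0.37]]
rim pred [[248.79280972 214.29138413]] meas (249.8125, 214.9375) [ 0.51513024 -0.02321893  0.058     ]
(array([304.38672986, 181.3042654 ]), 1055.0)
side rim pred [[313.85095612 165.22491852]
 [304.85653101 161.1853787 ]
 [295.06796775 164.79469062]
 [304.0455521  168.9823972 ]
 [313.85095612 165.22491852]] [[304.45874877 165.00978823]]
ringline [ 0.47924013 -0.21834531  0.024     ] -91.52388168908638
ringline [ 0.47878401 -0.21850565  0.024     ] -92.74301852357848
cell yaw deg -21.388322715536702
```

View pics/cells.png

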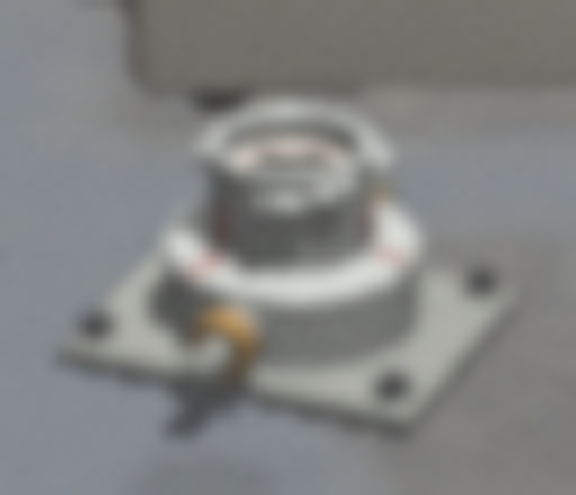

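```bash
cat >> h.py <<'E'
def delta(x,y,z,yaw):
    s=robot.read_state(); R=cv2.Rodrigues(np.array(s["orientation"],float))[0]
    d=R.T@(np.array([x,y,z])-s["tool_pos"]); a=np.radians(yaw)
    yv=np.array([np.cos(a),np.sin(a),0]); zv=np.array([0,0,-1.]); T=np.c_[np.cross(yv,zv),yv,zv]
    w=cv2.Rodrigues(R.T@T)[0].ravel()/np.pi
    print("t",round(s["t"],2),"d",d.round(4),"rot",w.round(4))
def st():
    s=robot.read_state(); R=cv2.Rodrigues(np.array(s["orientation"],float))[0]
    print("t",round(s["t"],2),"pos",np.round(s["tool_pos"],4),"yaw",np.degrees(np.arctan2(R[1,1],R[0,1])).round(2),"tz",R[:,2].round(4),"F",np.round(s["force"],2),"M",np.round(s["wrist_torque"],3),"op",np.round(s["opening"],4),"gf",np.round(s["gripper_force"],2),"q",np.round(s["q"],2))
E
python3 -c "
from h import *
delta(.5185,-.364,.1,90)"
```

```text
t 2.25 d [-0.6161 -0.7477  0.1326] rot [-0.     -0.     -0.1199]
```

```bash
python3 -m handwheel '[[-0.1,-0.616,-0.748,0,0,0,-0.12],[-0.1,-0.616,-0.748,0,0,0,-0.12],[-0.1,-0.616,-0.748,0,0,0,-0.12],[-0.1,-0.616,-0.748,0,0,0,-0.12],[-0.1,-0.616,-0.748,0,0,0,-0.12],[-0.1,-0.616,-0.748,0,0,0,-0.12],[-0.1,-0.616,-0.748,0,0,0,-0.12],[-0.1,-0.616,-0.748,0,0,0,-0.12],[-0.1,-0.616,-0.748,0,0,0,-0.12],[-0.1,-0.616,-0.748,0,0,0,-0.12],[-0.1,-0.616,-0.748,0,0,0,-0.12],[-0.1,-0.616,-0.748,0,0,0,-0.12],[-0.1,-0.616,-0.748,0,0,0,-0.12],[-0.1,-0.616,-0.748,0,0,0,-0.12],[-0.1,-0.616,-0.748,0,0,0,-0.12],[-0.1,-0.616,-0.748,0.133,0,0,-0.12],[-0.1,-0.616,-0.748,0.133,0,0,-0.12],[-0.1,-0.616,-0.748,0.133,0,0,-0.12],[-0.1,-0.616,-0.748,0.133,0,0,-0.12],[-0.1,-0.616,-0.748,0.133,0,0,-0.12]]' 5
python3 - <<'E'
from h import *
st(); delta(.5185,-.364,.033,90)
t=cam("top");s=cam("side")
P=[[*robot.read_state()["tool_pos"][:2],.086]]
print(proj(t,P),proj(s,P))
a=np.concatenate([s["frame"][150:300,230:370],t["frame"][150:300,340:480]],1)
cv2.imwrite("pics/appr.png",cv2.resize(a[:,:,::-1],None,fx=2.8,fy=2.8,interpolation=2))
E
```

```text
t: 4.75
tool_pos: [0.5201, -0.3651, 0.1034]
orientation: [-0.001, 3.138, -0.005]
force: [0.2, -0.2, 0.6]
opening: 0.0511
gripper_force: 0.0
t 4.75 pos [ 0.5201 -0.3651  0.1034] yaw 90.04 tz [ 0.004  -0.0032 -1.    ] F [ 0.22 -0.2   0.59] M [ 0.011  0.065 -0.037] op 0.0511 gf 0.0 q [-0.69  0.31  1.52  0.    1.3  -2.26]
t 4.75 d [0.0019 0.0013 0.0703] rot [-0.001   0.0013  0.0002]
[[416.2238917  222.24336004]] [[297.54323199 237.65541884]]
```

View pics/appr.png

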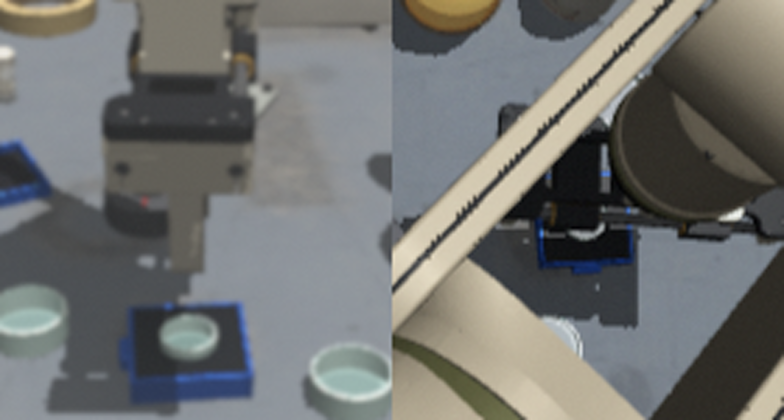

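Side half: the finger tip at u≈296.8 lines up with the window at u≈297, so x is right and y is within the opening. Descend and grip.

```bash
python3 -m handwheel '[[-0.1,0,0.001,0.05,0,0,0],[-0.1,0,0.001,0.06,0,0,0],[-0.1,0,0.001,0.069,0,0,0],[-0.1,0,0.001,0.069,0,0,0],[-0.1,0,0.001,0.069,0,0,0],[1,0,0.001,0.069,0,0,0],[1,0,0.001,0.069,0,0,0],[1,0,0.001,0.069,0,0,0],[1,0,0.001,0.069,0,0,0],[1,0,0.001,0.069,0,0,0]]' 4; python3 -c "
from h import *
st()"
```

```text
t: 6.1
tool_pos: [0.5194, -0.3635, 0.0323]
orientation: [-0.001, 3.14, -0.001]
force: [-0.4, 2.7, 5.7]
opening: 0.0336
gripper_force: 5.3
t 6.1 pos [ 0.5194 -0.3635  0.0323] yaw 90.02 tz [ 2.1e-03 -9.0e-04 -1.0e+00] F [-0.4   2.69  5.69] M [ 0.583 -0.018  0.002] op 0.0336 gf 5.29 q [-0.69  0.39  1.56  0.    1.19 -2.26]
```

```bash
python3 -m handwheel '[[1,0,0.001,-0.001,0,0,0],[1,0,0.001,-0.001,0,0,0],[1,0,0.001,-0.02,0,0,0],[1,0,0.001,-0.06,0,0,0],[1,0,0.001,-0.1,0,0,0],[1,0,0.001,-0.1,0,0,0],[1,0,0.001,-0.1,0,0,0]]' 9
python3 - <<'E'
from h import *
st(); delta(.516,-.0215,.095,90)
E
```

```text
t: 6.98
tool_pos: [0.5182, -0.3621, 0.1309]
orientation: [0.0, -3.142, -0.0]
force: [-0.1, -0.6, -1.3]
opening: 0.0336
gripper_force: 9.0
t 6.97 pos [ 0.5182 -0.3621  0.1309] yaw 90.01 tz [-0.e+00  1.e-04 -1.e+00] F [-0.07 -0.57 -1.29] M [0.006 0.049 0.057] op 0.0336 gf 8.99 q [-0.69  0.28  1.5   0.    1.36 -2.26]
t 6.97 d [0.0021 0.3406 0.0359] rot [ 0.     -0.      0.0001]
```

```bash
python3 -m handwheel '[[1,0.002,0.34,0,0,0,0],[1,0.002,0.34,0,0,0,0],[1,0.002,0.34,0,0,0,0],[1,0.002,0.34,0,0,0,0],[1,0.002,0.34,0,0,0,0],[1,0.002,0.34,0,0,0,0],[1,0.002,0.34,0,0,0,0],[1,0.002,0.34,0.033,0,0,0],[1,0.002,0.34,0.033,0,0,0],[1,0.002,0.34,0.033,0,0,0]]' 9
python3 - <<'E'
from h import *
st(); T=robot.read_state()["tool_pos"]
t=cam("top");s=cam("side")
print("pred window bottom/top centre",proj(s,[[T[0],T[1],T[2]-.0233],[T[0],T[1],T[2]-.0093]]),"rim", proj(s,[[.516,-.0215,.058]]))
r=robot.regions_of(s,"window"); print([(q["conf"],q["rect"]) for q in r])
r=robot.regions_of(s,"cell"); print([(q["conf"],q["rect"]) for q in r])
a=np.concatenate([s["frame"][100:210,260:350],t["frame"][160:270,205:295]],1)
cv2.imwrite("pics/over.png",cv2.resize(a[:,:,::-1],None,fx=4.4,fy=4.4,interpolation=2))
E
```

```text
t: 8.22
tool_pos: [0.516, -0.0231, 0.0978]
orientation: [-0.001, -3.141, -0.0]
force: [0.6, 0.4, 0.1]
opening: 0.0333
gripper_force: 9.0
t 8.22 pos [ 0.516  -0.0231  0.0978] yaw 89.95 tz [-0.001  0.    -1.   ] F [0.59 0.36 0.05] M [ 0.027 -0.002  0.   ] op 0.0333 gf 8.99 q [-0.14  0.01  1.86 -0.    1.26 -1.71]
pred window bottom/top centre [[304.29172575 158.90936963]
 [304.30535623 153.31374347]] rim [[304.30286674 165.10588548]]
[(0.69, [337.6, 275.2, 372.0, 302.4]), (0.65, [225.3, 253.6, 251.6, 278.3]), (0.48, [302.0, 152.2, 310.3, 165.1]), (0.21, [279.2, 161.5, 327.0, 199.7])]
[(0.95, [277.8, 160.8, 327.0, 199.4])]
```

View pics/over.png

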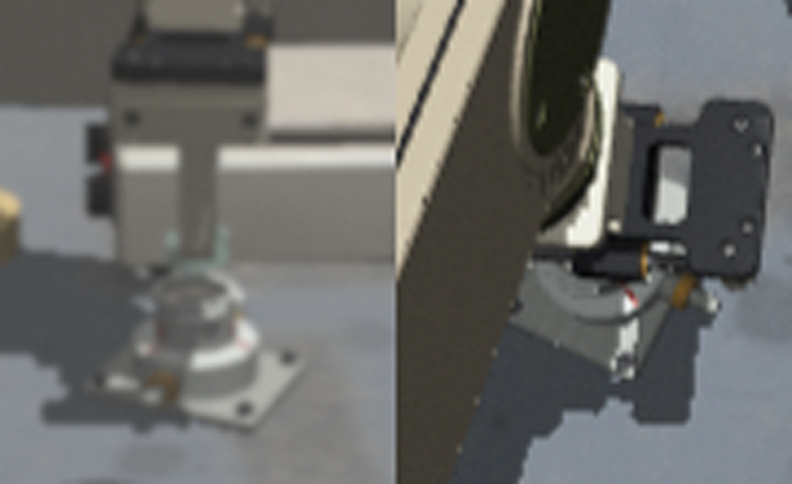

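Side half: window spans u 165–230 and rim 145–243 (crop), so x is within about 1 mm. I nudge y +1.5 mm and feel down to the rim.

```bash
python3 -m handwheel '[[1,0,0.0015,0.012,0,0,0],[1,0,0.0015,0.015,0,0,0],[1,0,0.0015,0.017,0,0,0],[1,0,0.0015,0.019,0,0,0],[1,0,0.0015,0.019,0,0,0]]' 9; python3 -c "
from h import *
st()"
```

```text
t: 9.05
tool_pos: [0.5161, -0.0208, 0.0785]
orientation: [0.0, -3.141, 0.0]
force: [-0.3, -0.8, 0.3]
opening: 0.0329
gripper_force: 9.0
t 9.05 pos [ 0.5161 -0.0208  0.0785] yaw 90.01 tz [-4.e-04 -1.e-04 -1.e+00] F [-0.28 -0.79  0.27] M [-0.103  0.191  0.015] op 0.0329 gf 8.99 q [-0.14  0.04  1.88 -0.    1.23 -1.71]
```

No contact force 3 mm below the rim: it is entering. Continue down to the seat.

```bash
python3 -m handwheel '[[1,0,0,0.001,0,0,0],[1,0,0,0.002,0,0,0],[1,0,0,0.002,0,0,0]]' 9;  python3 -m handwheel '[[1,0,0,0.001,0,0,0],[1,0,0,0.001,0,0,0]]' 9;python3 -m handwheel '[[1,0,0,0.001,0,0,0],[1,0,0,0.001,0,0,0]]' 9; python3 -c "
from h import *
st()"
```

```text
t: 9.43
tool_pos: [0.5161, -0.0208, 0.0765]
orientation: [0.0, -3.141, 0.0]
force: [-4.2, -1.0, 0.8]
opening: 0.0332
gripper_force: 9.0
t: 9.68
tool_pos: [0.5161, -0.0209, 0.0756]
orientation: [0.0, -3.141, 0.0]
force: [-2.7, -1.1, 0.6]
opening: 0.0338
gripper_force: 9.0
t: 9.93
tool_pos: [0.5164, -0.0209, 0.0748]
orientation: [-0.0, 3.141, -0.0]
force: [-3.2, -2.2, 2.9]
opening: 0.0332
gripper_force: 9.0
t 9.93 pos [ 0.5164 -0.0209  0.0748] yaw 90.01 tz [ 4.e-04 -2.e-04 -1.e+00] F [-3.19 -2.17  2.91] M [-0.357  0.66  -0.027] op 0.0332 gf 9.01 q [-0.14  0.04  1.88 -0.    1.22 -1.71]
```

```bash
python3 -m handwheel '[[1,0.001,-0.0007,0,0,0,0],[1,0.001,-0.0007,0,0,0,0],[1,0.001,-0.0007,0.0005,0,0,0],[1,0.001,-0.0007,0.0005,0,0,0]]' 9;  python3 -m handwheel '[[1,0,0,0.0007,0,0,0],[1,0,0,0.0007,0,0,0]]' 9;python3 -c "
from h import *
st()"
```

```text
t: 10.42
tool_pos: [0.5159, -0.0213, 0.0747]
orientation: [-0.0, 3.14, 0.0]
force: [1.5, 1.2, 3.4]
opening: 0.0328
gripper_force: 9.0
t: 10.68
tool_pos: [0.5158, -0.0215, 0.0739]
orientation: [-0.0, 3.14, -0.0]
force: [2.4, 1.2, 4.3]
opening: 0.0332
gripper_force: 9.0
t 10.68 pos [ 0.5158 -0.0215  0.0739] yaw 90.01 tz [ 1.1e-03 -2.0e-04 -1.0e+00] F [2.37 1.21 4.32] M [ 0.3   -0.154 -0.058] op 0.0332 gf 9.0 q [-0.14  0.04  1.88 -0.    1.22 -1.71]
```

```bash
python3 -m handwheel '[[0.15,0,0,0,0,0,0],[0.15,0,0,0,0,0,0],[-0.1,0,0,0,0,0,0],[-0.1,0,0,0,0,0,0],[-0.1,0,0,0,0,0,0],[-0.6,0,0,-0.04,0,0,0],[-0.6,0,-0.1,-0.08,0,0,0],[-0.6,0.036,-0.176,-0.08,0,0,0],[-0.6,0.036,-0.176,-0.08,0,0,0],[-0.6,0.036,-0.176,-0.02,0,0,0],[-0.6,0.036,-0.176,-0.02,0,0,0],[-0.6,0.036,-0.176,-0.02,0,0,0]]' 9
python3 - <<'E'
from h import *
st(); delta(.4797,-.1973,.019,90)
T=robot.read_state()["tool_pos"]
t=cam("top");s=cam("side")
r=robot.regions_of(s,"window"); print([(q["conf"],q["rect"]) for q in r])
o=np.concatenate([s["frame"][150:205,275:335],t["frame"][190:245,225:285]],1)
a=np.concatenate([cv2.resize(o,None,fx=6.6,fy=6.6,interpolation=2)[:300],cv2.resize(s["frame"][150:250,240:400],(792,495))[:290]],0)
cv2.imwrite("pics/seat.png",a[:,:,::-1])
print(proj(s,circ(.516,-.0213,.0655,.017,5)))
E
```

```text
t: 12.18
tool_pos: [0.4796, -0.1971, 0.0945]
orientation: [0.001, -3.142, -0.0]
force: [0.2, 1.1, -0.1]
opening: 0.0745
gripper_force: 0.0
t 12.18 pos [ 0.4796 -0.1971  0.0945] yaw 90.05 tz [-1.e-04  1.e-04 -1.e+00] F [ 0.23  1.12 -0.06] M [-0.024 -0.    -0.022] op 0.0745 gf 0.0 q [-0.49  0.02  1.86  0.    1.26 -2.06]
t 12.18 d [-0.0001 -0.0002  0.0755] rot [ 0.     -0.      0.0003]
[(0.93, [227.6, 252.3, 252.3, 277.5]), (0.63, [299.7, 161.4, 311.1, 170.7]), (0.61, [338.7, 275.6, 372.4, 305.1])]
[[311.60000842 162.29997613]
 [304.62583684 159.19568824]
 [297.02853636 161.96655233]
 [303.99251086 165.15874842]
 [311.60000842 162.29997613]]
```

View pics/seat.png

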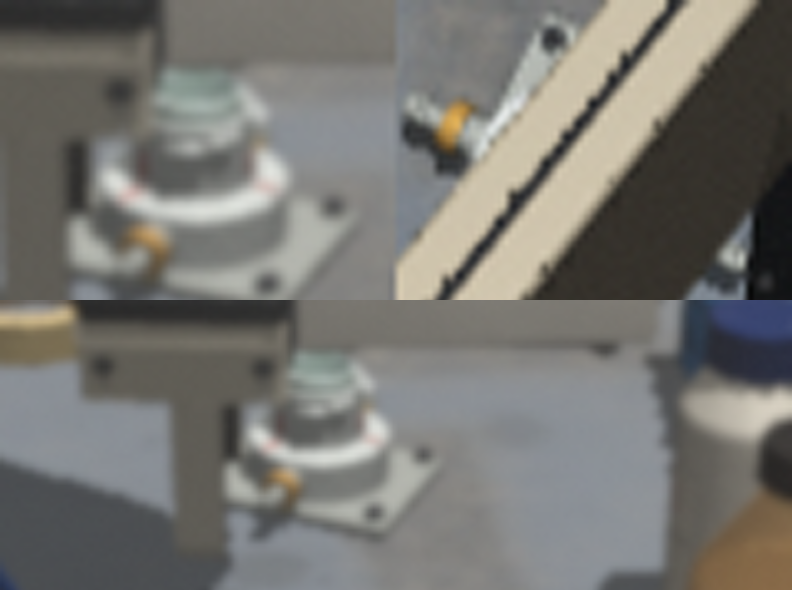

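The glass sits in the recess (crop 165–240, 70–110) and looks level. I tap it lightly with the shut fingertips to confirm it is flat and to measure its height.

```bash
python3 -m handwheel '[[1,-0.036,0.176,-0.02,0,0,0],[1,-0.036,0.176,-0.02,0,0,0],[1,-0.036,0.176,-0.02,0,0,0],[1,-0.036,0.176,-0.02,0,0,0],[1,-0.036,0.176,-0.02,0,0,0],[1,-0.036,0.176,-0.02,0,0,0],[1,-0.036,0.176,0.009,0,0,0],[1,-0.036,0.176,0.012,0,0,0],[1,-0.036,0.176,0.012,0,0,0]]' 9
python3 -m handwheel '[[1,0,0,0.0015,0,0,0],[1,0,0,0.0015,0,0,0]]'
python3 -m handwheel '[[1,0,0,0.001,0,0,0],[1,0,0,0.001,0,0,0]]'
python3 -c "
from h import *
st()"
```

```text
t: 13.45
tool_pos: [0.515, -0.0222, 0.0816]
orientation: [-0.002, -3.141, -0.0]
force: [0.3, -0.1, -0.0]
opening: 0.0006
gripper_force: 0.0
t: 13.7
tool_pos: [0.5157, -0.0216, 0.0806]
orientation: [0.0, 3.141, -0.0]
force: [-0.3, 0.4, 0.2]
opening: 0.0008
gripper_force: 0.0
t: 13.95
tool_pos: [0.5153, -0.0214, 0.079]
orientation: [-0.001, 3.142, 0.0]
force: [-0.3, 0.0, 0.6]
opening: 0.0007
gripper_force: 0.0
t 13.95 pos [ 0.5153 -0.0214  0.079 ] yaw 90.02 tz [ 1.e-04  0.e+00 -1.e+00] F [-0.29  0.    0.61] M [0.041 0.028 0.014] op 0.0007 gf 0.0 q [-0.14  0.03  1.88  0.    1.23 -1.71]
```

```bash
python3 -m handwheel '[[1,0,0,0.0006,0,0,0],[1,0,0,0.0006,0,0,0]]'
python3 -m handwheel '[[1,0,0,0.0005,0,0,0],[1,0,0,0.0005,0,0,0]]'
python3 -c "
from h import *
st()"
```

```text
t: 14.2
tool_pos: [0.5152, -0.0214, 0.0783]
orientation: [0.0, -3.141, 0.0]
force: [0.2, -0.5, -0.1]
opening: 0.0004
gripper_force: 0.0
t: 14.45
tool_pos: [0.5154, -0.0214, 0.0781]
orientation: [-0.0, 3.141, -0.0]
force: [-1.2, 0.9, 3.6]
opening: 0.0004
gripper_force: 1.6
t 14.45 pos [ 0.5154 -0.0214  0.0781] yaw 90.01 tz [ 2.e-04 -0.e+00 -1.e+00] F [-1.24  0.88  3.56] M [ 0.123  0.203 -0.003] op 0.0004 gf 1.6 q [-0.14  0.04  1.88  0.    1.23 -1.71]
```

The tap met the glass at about z=0.0642 (6.2 mm above the rim), so it is seated, with the seat about 1.3 mm low. That suggests snug near 1.4 rad. Now the ring.

```bash
python3 -m handwheel '[[1,0,0,-0.01,0,0,0],[-0.7,0,0,-0.06,0,0,0],[-0.7,0.036,-0.06,-0.06,0,0,0],[-0.7,0.036,-0.12,-0.06,0,0,0],[-0.7,0.036,-0.176,-0.06,0,0,0],[-0.7,0.036,-0.176,-0.06,0,0,0],[-0.7,0.036,-0.176,-0.03,0,0,0],[-0.7,0.036,-0.176,0.02,0,0,0],[-0.7,0.036,-0.176,0.05,0,0,0],[-0.7,0.036,-0.176,0.059,0,0,0],[-0.7,0.036,-0.176,0.059,0,0,0],[1,0.036,-0.176,0.059,0,0,0],[1,0.036,-0.176,0.059,0,0,0],[1,0.036,-0.176,0.059,0,0,0],[1,0.036,-0.176,0.059,0,0,0],[1,0.036,-0.176,0.059,0,0,0]]' 6
python3 -c "
from h import *
st()"
```

```text
t: 16.45
tool_pos: [0.4806, -0.1979, 0.0205]
orientation: [-0.0, 3.139, -0.001]
force: [0.2, 1.9, 6.6]
opening: 0.0653
gripper_force: 6.0
t 16.45 pos [ 0.4806 -0.1979  0.0205] yaw 90.0 tz [ 2.6e-03 -9.0e-04 -1.0e+00] F [0.23 1.93 6.61] M [ 0.438  0.028 -0.04 ] op 0.0653 gf 6.0 q [-0.49  0.13  1.9   0.    1.11 -2.06]
```

```bash
python3 -m handwheel '[[-0.7,0,0,0,0,0,0],[-0.7,0,0,0,0,0,0.05],[-0.7,0,0,0,0,0,0.2],[-0.7,0,0,0,0,0,0.5],[-0.7,0,0,0,0,0,0.5],[-0.7,0,0,0,0,0,0.5],[-0.7,0,0,0,0,0,0.5],[-0.7,0,0,0,0,0,0.5],[-0.7,0,0,0,0,0,0.5],[-0.7,0,0,0,0,0,0.5],[-0.7,0,0,0,0,0,0.5],[-0.7,0,0,0,0,0,0.5]]' 6
python3 -m handwheel '[[1,0,0,0,0,0,0],[1,0,0,0,0,0,0],[1,0,0,0,0,0,0],[1,0,0,0,0,0,0]]' 6
python3 -m handwheel '[[1,0,0,0,0,0,0],[1,0,0,0,0,0,0],[1,0,0,0,0,0,0],[1,0,0,-0.03,0,0,0],[1,0,0,-0.06,0,0,0],[1,0,0,-0.08,0,0,0],[1,0,0,-0.08,0,0,0]]' 40
python3 - <<'E'
from h import *
st(); delta(.516,-.0213,.1,70.6)
t=cam("top"); s=cam("side")
for p,b in((t,(300,200,370,270)),(s,(250,150,320,240))): print(red(p,b))
E
```

```text
t: 17.95
tool_pos: [0.4792, -0.1975, 0.0189]
orientation: [2.219, 2.224, -0.0]
force: [-0.1, -0.4, 0.6]
opening: 0.079
gripper_force: 0.0
t: 18.45
tool_pos: [0.4793, -0.1975, 0.0188]
orientation: [2.221, 2.222, -0.0]
force: [-0.4, 0.2, -0.6]
opening: 0.0655
gripper_force: 6.0
t: 19.32
tool_pos: [0.4803, -0.198, 0.1002]
orientation: [2.219, 2.22, 0.001]
force: [0.9, 0.2, -4.0]
opening: 0.0645
gripper_force: 40.0
t 19.32 pos [ 0.4803 -0.198   0.1002] yaw 0.01 tz [ 0.0027 -0.0014 -1.    ] F [ 0.93  0.17 -4.  ] M [-0.072  0.042 -0.031] op 0.0645 gf 40.0 q [-0.49  0.02  1.86  0.    1.27 -0.49]
t 19.32 d [1.767e-01 3.570e-02 1.000e-04] rot [ 0.0005  0.0009 -0.3921]
[]
[(np.float64(315.0), np.float64(178.0), 2), (np.float64(280.09), np.float64(185.97), 145)]
```

```bash
python3 -m handwheel '[[1,0,0,-0.01,0,0,0],[1,0.06,0.012,-0.01,0,0,-0.06],[1,0.177,0.0357,-0.01,0,0,-0.392],[1,0.177,0.0357,-0.01,0,0,-0.392],[1,0.177,0.0357,-0.01,0,0,-0.392],[1,0.177,0.0357,-0.01,0,0,-0.392],[1,0.177,0.0357,-0.01,0,0,-0.392],[1,0.177,0.0357,-0.01,0,0,-0.392],[1,0.177,0.0357,-0.01,0,0,-0.392],[1,0.177,0.0357,0,0,0,-0.392],[1,0.177,0.0357,0.01,0,0,-0.392],[1,0.177,0.0357,0.01,0,0,-0.392]]' 40
python3 - <<'E'
from h import *
st(); delta(.516,-.0213,.09,70.6)
t=cam("top"); s=cam("side")
print(red(t,(220,170,300,240)),red(s,(278,120,330,165)))
T=robot.read_state()["tool_pos"]; z=T[2]+.0052
for p in(t,s): print(proj(p,[[T[0],T[1],z]]),proj(p,[[T[0]+.021*np.cos(a),T[1]+.021*np.sin(a),z] for a in np.radians([-31.4,-21.4,-11.4])]))
a=np.concatenate([s["frame"][110:210,260:350],t["frame"][150:250,205:295]],1)
cv2.imwrite("pics/ringover.png",cv2.resize(a[:,:,::-1],None,fx=4.4,fy=4.4,interpolation=2))
E
```

```text
t: 20.92
tool_pos: [0.5136, -0.0203, 0.0871]
orientation: [-0.531, -3.093, 0.0]
force: [-0.5, -0.6, -3.1]
opening: 0.0645
gripper_force: 40.0
t 20.93 pos [ 0.5136 -0.0203  0.0871] yaw 70.53 tz [-3.e-03  4.e-04 -1.e+00] F [-0.54 -0.61 -3.13] M [0.068 0.066 0.03 ] op 0.0645 gf 40.0 q [-0.14  0.02  1.88  0.    1.25 -1.37]
t 20.93 d [-0.0026 -0.0002 -0.0029] rot [-0.0002 -0.001  -0.0004]
[] [(np.float64(307.0), np.float64(127.0), 1), (np.float64(283.55), np.float64(136.94), 33), (np.float64(313.0), np.float64(153.0), 4)]
[[245.35028491 212.03983898]] [[251.74280457 203.70059864]
 [250.21490323 202.79747678]
 [248.54119273 202.17443286]]
[[303.76448331 150.77356453]] [[311.4088732  152.80487847]
 [312.16209643 152.2617565 ]
 [312.6547059  151.67649536]]
```

View pics/ringover.png

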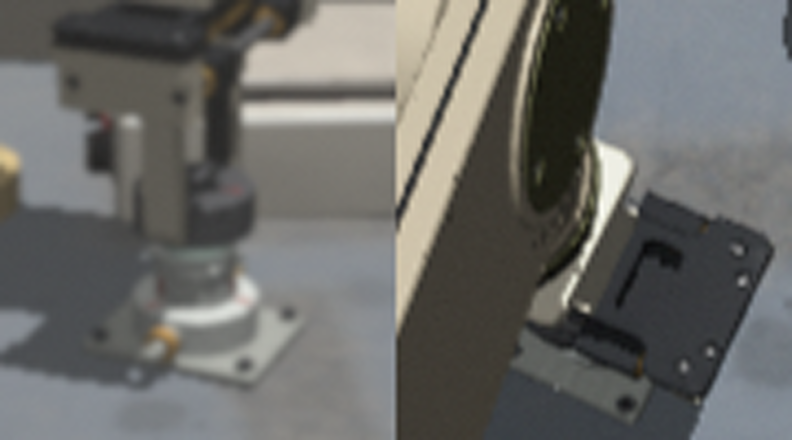

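Side half: the ring hangs centred over the neck with its red line at (313,153), as predicted for alignment. Correct x by 2.5 mm and lower through the gaps.

```bash
python3 -m handwheel '[[1,-0.001,0,0,0,0,0],[1,-0.001,0,0,0,0,0]]' 40;  python3 -c "
from h import *
delta(.516,-.0213,.0685,70.6)"
```

```text
t: 21.28
tool_pos: [0.5163, -0.0209, 0.0893]
orientation: [0.53, 3.096, 0.0]
force: [0.4, -0.4, -2.1]
opening: 0.0644
gripper_force: 40.0
t 21.27 d [ 0.0001 -0.0005  0.0208] rot [ 0.      0.0002 -0.0002]
```

```bash
python3 -m handwheel '[[1,0,0,0.006,0,0,0],[1,0,0,0.011,0,0,0],[1,0,0,0.013,0,0,0],[1,0,0,0.013,0,0,0]]' 40; python3 -m handwheel '[[1,0,0,0.002,0,0,0],[1,0,0,0.004,0,0,0],[1,0,0,0.004,0,0,0]]' 40; python3 -m handwheel '[[1,0,0,0.002,0,0,0],[1,0,0,0.003,0,0,0],[1,0,0,0.003,0,0,0]]' 40;  python3 -c "
from h import *
st()"
```

```text
t: 21.78
tool_pos: [0.5156, -0.0207, 0.0755]
orientation: [-0.53, -3.096, -0.0]
force: [0.4, 0.3, -2.8]
opening: 0.0647
gripper_force: 40.0
t: 22.15
tool_pos: [0.5157, -0.0208, 0.0717]
orientation: [-0.53, -3.096, -0.0]
force: [-1.0, -0.4, -2.3]
opening: 0.0645
gripper_force: 40.0
t: 22.52
tool_pos: [0.5158, -0.0208, 0.0687]
orientation: [-0.53, -3.096, 0.0]
force: [0.7, 0.1, -2.4]
opening: 0.0646
gripper_force: 40.0
t 22.52 pos [ 0.5158 -0.0208  0.0687] yaw 70.57 tz [-2.e-04  0.e+00 -1.e+00] F [ 0.69  0.14 -2.35] M [0.002 0.033 0.068] op 0.0646 gf 40.0 q [-0.14  0.05  1.88 -0.    1.21 -1.37]
```

```bash
python3 -m handwheel '[[1,0,0,0.002,0,0,0],[1,0,0,0.004,0,0,0],[1,0,0,0.004,0,0,0],[1,0,0,0.004,0,0,0.03],[1,0,0,0.004,0,0,0.06],[1,0,0,0.004,0,0,0.09],[1,0,0,0.004,0,0,0.09]]' 40; python3 -m handwheel '[[1,0,0,0,0,0,0.03],[1,0,0,0,0,0,0.06],[1,0,0,0,0,0,0.09],[1,0,0,0,0,0,0.1],[1,0,0,0,0,0,0.1]]' 40; python3 -c "
from h import *
st()"
```

```text
t: 23.4
tool_pos: [0.5159, -0.0208, 0.0648]
orientation: [-0.96, -2.991, -0.0]
force: [-0.4, 0.0, -2.8]
opening: 0.0644
gripper_force: 40.0
t: 24.02
tool_pos: [0.5159, -0.0208, 0.0648]
orientation: [1.414, 2.805, -0.0]
force: [0.4, 1.1, -4.3]
opening: 0.0644
gripper_force: 40.0
t 24.02 pos [ 0.5159 -0.0208  0.0648] yaw 36.5 tz [-0. -0. -1.] F [ 0.44  1.14 -4.34] M [-0.102  0.038  0.002] op 0.0644 gf 40.0 q [-0.14  0.06  1.89 -0.    1.2  -0.78]
```

```bash
python3 -m handwheel '[[1,0,0,0.0005,0,0,0.03],[1,0,0,0.001,0,0,0.06],[1,0,0,0.001,0,0,0.065],[1,0,0,0.001,0,0,0.065]]' 40; python3 -c "
from h import *
st()"; python3 -m handwheel '[[1,0,0,-0.0007,0,0,0],[1,0,0,-0.0007,0,0,0]]'; python3 -m handwheel '[[1,0,0,0.0014,0,0,0],[1,0,0,0.0014,0,0,0]]'
```

```text
t: 24.52
tool_pos: [0.5159, -0.0208, 0.0639]
orientation: [1.692, 2.647, -0.0]
force: [-0.3, -0.7, -3.0]
opening: 0.0646
gripper_force: 40.0
t 24.52 pos [ 0.5159 -0.0208  0.0639] yaw 24.82 tz [ 0. -0. -1.] F [-0.31 -0.69 -3.01] M [-0.086  0.007  0.036] op 0.0646 gf 40.0 q [-0.14  0.06  1.89 -0.    1.2  -0.57]
t: 24.78
tool_pos: [0.5158, -0.0208, 0.0645]
orientation: [-1.694, -2.645, 0.0]
force: [-0.2, 0.0, -3.0]
opening: 0.0645
gripper_force: 40.0
t: 25.02
tool_pos: [0.5159, -0.0208, 0.0631]
orientation: [1.695, 2.645, 0.0]
force: [0.8, -0.4, -2.5]
opening: 0.0645
gripper_force: 40.0
```

```bash
python3 -m handwheel '[[1,0,0,0.0003,0,0,0],[1,0,0,0.0003,0,0,0]]'; python3 -m handwheel '[[1,0,0,0.0003,0,0,0],[1,0,0,0.0003,0,0,0]]';  python3 -m handwheel '[[1,0,0,-0.0004,0,0,0.03],[1,0,0,-0.0004,0,0,0.048],[1,0,0,-0.0004,0,0,0.048]]'; python3 -c "
from h import *
st()"
```

```text
t: 25.28
tool_pos: [0.516, -0.0208, 0.063]
orientation: [1.695, 2.645, 0.0]
force: [0.1, 0.0, 0.2]
opening: 0.0649
gripper_force: 40.0
t: 25.52
tool_pos: [0.5161, -0.0208, 0.0629]
orientation: [1.695, 2.645, 0.0]
force: [-1.4, 0.4, 2.5]
opening: 0.0648
gripper_force: 40.0
t: 25.9
tool_pos: [0.5161, -0.0208, 0.063]
orientation: [1.889, 2.51, 0.0]
force: [0.3, -0.5, -0.4]
opening: 0.065
gripper_force: 40.0
t 25.9 pos [ 0.5161 -0.0208  0.063 ] yaw 16.05 tz [ 4.e-04 -0.e+00 -1.e+00] F [ 0.32 -0.47 -0.44] M [-0.048  0.04  -0.016] op 0.065 gf 40.0 q [-0.14  0.06  1.89  0.    1.2  -0.42]
```

```bash
for i in 1 2 3; do python3 -m handwheel '[[1,0,0,0,0,0,0.02],[1,0,0,0,0,0,0.02]]' >/dev/null; python3 -c "
from h import *
st()"; done
```

```text
t 26.15 pos [ 0.516  -0.0208  0.063 ] yaw 12.51 tz [ 3.e-04 -0.e+00 -1.e+00] F [ 0.31 -0.03 -0.72] M [-0.138 -0.002 -0.004] op 0.0642 gf 40.0 q [-0.14  0.06  1.89  0.    1.2  -0.36]
t 26.4 pos [ 0.516  -0.0208  0.063 ] yaw 8.95 tz [ 2.e-04 -0.e+00 -1.e+00] F [-0.85  0.38 -1.19] M [-0.04   0.016  0.031] op 0.0643 gf 40.0 q [-0.14  0.06  1.89  0.    1.2  -0.3 ]
t 26.65 pos [ 0.5159 -0.0208  0.0629] yaw 5.37 tz [ 0.e+00 -1.e-04 -1.e+00] F [ 0.28 -0.75 -0.41] M [-0.126 -0.011 -0.056] op 0.0642 gf 40.0 q [-0.14  0.06  1.89 -0.    1.2  -0.23]
```

```bash
for i in 1 2; do python3 -m handwheel '[[1,0,0,0,0,0,0.02],[1,0,0,0,0,0,0.02]]' >/dev/null; python3 -c "
from h import *
st()"; done
```

```text
t 26.9 pos [ 0.5158 -0.0209  0.0628] yaw 1.78 tz [-1.e-04 -1.e-04 -1.e+00] F [ 0.7  -0.47 -3.11] M [-0.299 -0.031 -0.077] op 0.0643 gf 40.0 q [-0.14  0.06  1.89 -0.    1.2  -0.17]
t 27.15 pos [ 0.5158 -0.0209  0.0627] yaw -1.82 tz [-2.e-04 -1.e-04 -1.e+00] F [ 0.67 -2.16 -4.66] M [-0.485 -0.151 -0.024] op 0.0648 gf 40.0 q [-0.14  0.06  1.89 -0.    1.2  -0.11]
```

```bash
for i in 1 2; do python3 -m handwheel '[[1,0,0,0.0003,0,0,0.02],[1,0,0,0.0003,0,0,0.02]]' >/dev/null; python3 -c "
from h import *
st()"; done
```

```text
t 27.4 pos [ 0.5158 -0.0209  0.0625] yaw -5.42 tz [-2.e-04 -2.e-04 -1.e+00] F [ 1.07 -2.7  -4.38] M [-0.538 -0.172 -0.1  ] op 0.0643 gf 40.0 q [-0.14  0.06  1.89 -0.    1.19 -0.05]
t 27.65 pos [ 0.5159 -0.021   0.0623] yaw -9.02 tz [ 1.e-04 -2.e-04 -1.e+00] F [ 1.07 -3.34 -3.24] M [-0.646 -0.247 -0.017] op 0.0643 gf 40.0 q [-0.14  0.06  1.89 -0.    1.19  0.02]
```

```bash
python3 -c "
from h import *
print(robot.read_state()['joint_torque'])"; python3 -m handwheel '[[1,0,0,0.0001,0,0,0.01]]' >/dev/null;  python3 - <<'E'
from h import *
st(); print(robot.read_state()['joint_torque'])
for i in range(4):
    p=cam("side"); s=robot.read_state(); print(s["wrist_torque"],s["force"],s["joint_torque"][5])
print(red(p,(278,120,330,175)))
T=s["tool_pos"]
for d in(0,10,20,30): 
    a=np.radians(-21.4-82+d); print(d,proj(p,[[T[0]+.021*np.cos(a),T[1]+.021*np.sin(a),T[2]+.0052]]).round(1))
f=p["frame"][120:200,270:340]
cv2.imwrite("pics/screw.png",cv2.resize(f[:,:,::-1],None,fx=7,fy=7,interpolation=2))
E
```

```text
[  1.6152323  -48.71741652 -45.11230588   1.05416391   0.64205183
   0.56960313]
t 27.77 pos [ 0.5159 -0.0211  0.0622] yaw -10.88 tz [ 0.e+00 -6.e-04 -1.e+00] F [ 0.13 -4.86 -3.27] M [-1.006 -0.175  0.663] op 0.0646 gf 40.0 q [-0.14  0.06  1.89 -0.    1.19  0.05]
[  1.91235445 -48.50710273 -45.02616048   2.06940137   0.49985223
  -0.17600802]
[-0.96360667 -0.23563416  0.22107081] [ 0.86600962 -5.65362379 -3.49995387] -0.33710790798068047
[-0.99005247 -0.17868552  0.12564164] [ 0.89343967 -5.1829585  -4.39357955] 0.47266295179724693
[-1.02957232 -0.16098036  0.11034941] [ 0.34232191 -4.96269425 -4.04087061] 0.274940337985754
[-1.0251214  -0.16661232  0.13812833] [ 1.2777567  -5.41604239 -4.7953545 ] 0.17891098279505968
[(np.float64(301.55), np.float64(165.56), 64)]
0 [[301.7 164.9]]
10 [[303.3 165.1]]
20 [[304.9 165.1]]
30 [[306.5 165. ]]
```

View pics/screw.png

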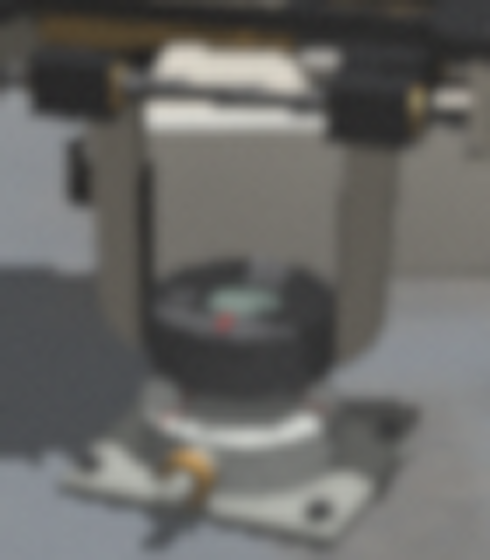

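The image shows the ring turned with the tool (red line at (301.5,165.6) as predicted, no slip). A side load has built up, so I release, regrip, and feel the torque again.

```bash
python3 -m handwheel '[[-0.6,0,0,0,0,0,0],[-0.6,0,0,0,0,0,0],[-0.6,0,0,0,0,0,0]]' >/dev/null; python3 -c "
from h import *
st()";  python3 -m handwheel '[[1,0,0,0,0,0,0],[1,0,0,0,0,0,0],[1,0,0,0,0,0,0],[1,0,0,0,0,0,0],[1,0,0,0,0,0,0]]' 40 >/dev/null;python3 -c "
from h import *
st()";  for i in 1 2; do python3 -m handwheel '[[1,0,0,0,0,0,0.004],[1,0,0,0,0,0,0.008]]' >/dev/null;python3 -c "
from h import *
st()
for i in range(2): cam('side'); s=robot.read_state(); print(s['wrist_torque'][2],s['force'][2],s['joint_torque'][5])"; done
```

```text
t 28.35 pos [ 0.5161 -0.0205  0.0625] yaw -10.95 tz [ 4.e-04  4.e-04 -1.e+00] F [0.61 0.21 0.12] M [-0.024  0.079  0.031] op 0.0743 gf 0.0 q [-0.14  0.06  1.89  0.    1.19  0.05]
t 28.98 pos [ 0.5159 -0.0207  0.0623] yaw -10.97 tz [ 1.e-04  2.e-04 -1.e+00] F [-0.1   1.87  1.13] M [0.098 0.084 0.024] op 0.0649 gf 40.0 q [-0.14  0.06  1.89  0.    1.19  0.05]
t 29.23 pos [ 0.5159 -0.0208  0.0623] yaw -12.43 tz [ 1.e-04 -3.e-04 -1.e+00] F [-0.64  0.2   1.42] M [0.016 0.133 0.631] op 0.0647 gf 40.0 q [-0.14  0.06  1.89 -0.    1.19  0.08]
0.41269380902883485 1.0255749619432393 0.2501554135233164
0.349840782781651 0.9035776187921141 0.5201245844364166
t 29.57 pos [ 0.5159 -0.0209  0.0622] yaw -13.89 tz [ 0.e+00 -3.e-04 -1.e+00] F [ 0.45 -1.86  1.1 ] M [-0.125 -0.012  0.647] op 0.0647 gf 40.0 q [-0.14  0.06  1.89 -0.    1.19  0.1 ]
0.4387470572377211 0.6091271518571761 0.2774033881723881
0.33903913189822754 0.7937749200261283 0.5454727448523045
```

Settled torque is about 0.34 N m at 1.47 rad, roughly 0.3 rad past the point where play vanished, so it is snug. Release, retreat and check.

```bash
python3 -m handwheel '[[-0.6,0,0,0,0,0,0],[-0.8,0,0,0,0,0,0],[-0.8,0,0,0,0,0,0],[-0.8,0,0,-0.03,0,0,0],[-0.8,0,0,-0.08,0,0,0],[-0.8,0,0,-0.12,0,0,0],[-0.8,-0.15,0,-0.14,0,0,0],[-0.8,-0.25,0,-0.14,0,0,0],[-0.8,-0.25,0,-0.14,0,0,0],[-0.8,-0.25,0,-0.14,0,0,0],[-0.8,-0.25,0,-0.14,0,0,0]]'
python3 - <<'E'
from h import *
t=cam("top"); s=cam("side")
print(red(t,(222,185,292,250)),red(s,(278,145,330,175)))
for p in(t,s): print(proj(p,[[.516+.021*np.cos(a),-.021+.021*np.sin(a),.0674] for a in np.radians([-21.4-84.5,-21.4-70])]).round(1))
f=np.concatenate([s["frame"][130:230,260:350],t["frame"][165:265,205:295]],1)
cv2.imwrite("pics/end.png",cv2.resize(f[:,:,::-1],None,fx=4.4,fy=4.4,interpolation=2))
E
```

```text
t: 31.05
tool_pos: [0.4547, -0.2674, 0.2026]
orientation: [2.478, 1.93, -0.001]
force: [-0.3, 0.9, -0.5]
opening: 0.0838
gripper_force: 0.0
[(np.float64(232.77), np.float64(208.22), 336), (np.float64(257.79), np.float64(216.59), 632), (np.float64(269.74), np.float64(225.54), 498), (np.float64(258.91), np.float64(228.38), 68)] [(np.float64(301.4), np.float64(165.51), 35)]
[[257.4 217.1]
 [258.1 214.6]]
[[301.4 164.9]
 [303.7 165.1]]
```

View pics/end.png

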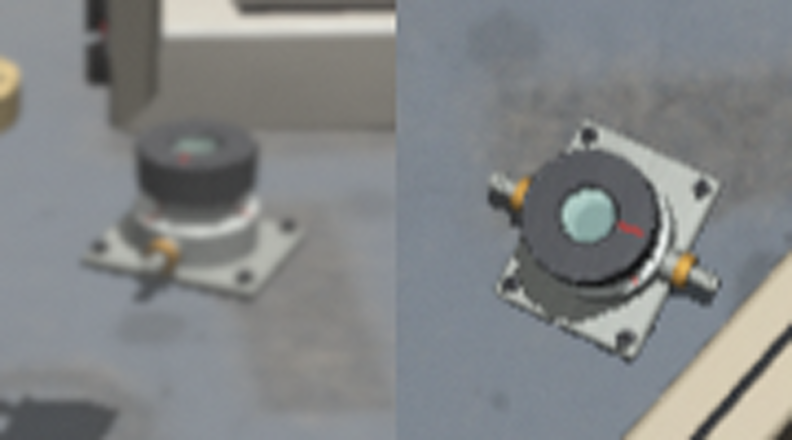

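The ring sits level on the cell over the glass, with its red line at (257.8,216.6) matching about 1.45 rad of turn. The arm is clear.

```bash
python3 -c "
from plant import robot
print(robot.close_job())"
```

```text
the job is handed in; nothing more can be done
None
```

I handed the job in at about 31 s: the glass is seated in the cell and the ring is screwed down about 1.47 rad, with about 0.34 N m of torque felt, which I judged snug; the arm is clear and I kept away from the bottles, but the final clamping force could not be measured directly and no verdict came back.

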